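# Brush out the rinse pot, put the brush back and shut the lid

## Task

Brush out the small steel rinse pot: take the long brush from its stand and, keeping to the middle of the pot, push it down until you feel the bristles press on the sieve floor, three times, drawing the bristles up to the pot's mouth between the presses; go gently, never ramming the brush into the pot. Then stand the brush back in its stand, bristles down, and swing the pot's stiff lid fully shut so that its tongue rests in the catch. Leave the watch, screwdriver, jar and fan where they are.

Things in the scene. Friction and masses are not known exactly. Their poses are not given: they have to be found in the camera images.
- pot: Round steel pot fixed to the bench on a 110 x 110 x 6 mm plate. Origin: centre of the underside; z up. Outer diameter 70 mm, inner 62, rim at z 120. Lid hinge on its +x side; catch (fork, 18 mm between cheeks, tops at z 127) on its -x side, 36 to 48 mm from the axis. Inside, a fixed perforated sieve disc is the floor: its top is anywhere from z 14 to 52 mm, not reported, to be felt.
- pot_mouth (a point): Centre of the pot's mouth, in the plane of the rim, 120 mm above the pot's origin. Axes as the pot's.
- lid (a joint): Lid angle, rad: 0 shut flat on the rim, grows as it opens, starts at 1.75 to 2.05 (standing, leaning back past vertical), stop at 2.2. Stiff: stays where it is left; about 2 N at its edge moves it. Steel disc, diameter 72 mm, 5 mm thick, with a 14 mm wide tongue at the side away from the hinge that falls between the catch's cheeks.
- lid_hinge (a point): On the lid's hinge axis: 44 mm to the +x side of the pot's axis, 121.5 mm above the pot's origin. The hinge axis runs along the pot's y axis; the lid swings up and over to the pot's +x side.
- lid_edge (a point): Middle of the tip of the lid's tongue, at mid thickness, 92 mm from the hinge axis.
- stand: Grey plastic brush stand fixed to the bench: foot plate 110 x 90 x 8 mm and on it a square upright well, 50 x 50 mm outside, 40 x 40 mm inside, rim 80 mm high. Origin: centre of the underside, on the well's axis. The well's inner floor is 8 mm above the origin.
- brush: Long bottle brush, 212 mm, about 85 g, upright in the stand, bristles down. Origin: on its axis at the bristles' lower end; z along the handle. Bristle head diameter 28 mm, z 0 to 45 mm; steel stem, diameter 8 mm, to z 120; black handle, diameter 20 mm, z 128 to 206; top at 212. The head yields like a spring along the stem, 0.7 N per mm, for 12 mm, then is hard.
- brush_tip (a point): Centre of the flat lower end of the bristle head (moves up with the head as it yields).
- watch: Bystander: loose watch case, diameter 45 mm, 12 mm high, lying flat; origin under its centre.
- driver: Bystander: black-handled screwdriver, 150 mm long, lying; handle to its -x side.
- jar: Bystander: amber jar with black cap, diameter 52 mm, 75 mm high; origin under its centre.
- fan: Bystander: black desk fan, 145 mm high, foot diameter 76 mm, head diameter 94 mm; origin under its centre.
Things that resemble listed ones, but are neither listed nor needed, are in the scene too. What is shaped like the pot but yellow is not meant. Leave any orange look-alike of the brush alone.

How it is judged:
By the outcome, as a careful person would: the job done as asked, in the order asked, and still so for the second after the job is handed in, with the robot touching nothing.
It also fails if it takes over 72 s, if anything falls off the work surface, if the arm or the gripper's body presses on something with over 40 N, if the wrist force passes 120 N, or if a joint passes its speed limit or range.

## Robot

A 6-joint arm with a two-finger parallel gripper is mounted at the origin on the work surface. World frame = base frame: x ahead of the robot, y to its left, z up, the work surface at z = 0. Lengths are in m, angles in rad, forces in N, time in s.
With the tool pointing down it reaches from about 0.225 to 0.875 m from the base axis. Payload 3.4 kg.
Tool frame: the origin (TCP) lies at the very end of the fingers, on their centre line; the grasp point (between the pads) lies manip.grip_point_offset behind it (manip.grip_point_offset is the distance from the TCP to the grasp point, in m); z points along the fingers, y is the line along which they close (so a half turn about z gives the same grasp; the last joint's range is limited). The gripper opens to 85 mm and grips with 20 to 120 N. Pads are 22 mm wide; open, the fingers measure 114 mm over their backs; the gripper's body (76 mm by 85 mm) begins 54 mm behind the grasp point. The pads swing forward as they close: fully open they stand 13 mm farther back than shut.
Start: joints at [1.132, 0.276, 1.505, -0, 1.361, -0.121], TCP at [0.18, 0.546, 0.231] pointing down, gripper open.
Joint ranges: [-2.89, 2.89], [-0.75, 2.08], [0.22, 2.7], [-1.18, 4.32], [0.11, 2.71], [-2.7, 2.7]. Speed limits (rad/s): [2.57, 2.57, 3.14, 3.14, 3.14, 3.14].

## Interface

Orientations are given as a unit quaternion [w, x, y, z].
In Python, from rig import manip gives the robot as it stands.
- The arm moves only by the shell command python3 -m pendant 'ROWS' [FORCE]. ROWS is JSON, a list of rows, each an object of numbers: "jaw": the opening, from -1 (shut) to 1 (fully open); "tx", "ty", "tz": the shift along the world's x, y, z in cm; "ax", "ay", "az": the turn, a rotation vector about the world's x, y, z in degrees. In form: [{"jaw": .., "tx": .., "ty": .., "tz": .., "ax": .., "ay": .., "az": ..}, ...]. A call has 1 to 10 rows; each row is the pose to reach, as a shift and turn from the pose commanded when the call began; what a row does not reach only later rows make up. A row lasts 1/8 s, in which the tool goes at most 62.5 mm and 10.7 degrees, less where a joint would pass 70% of its speed; a pose out of reach is approached as far as the arm can. A call with a gripper value outside its range is refused whole. The fingers move at their own pace and stop on an object; FORCE is the grip in N (left out, the last holds). Time passes only in rows, so rows that repeat a pose let the fingers close. It gives the time, the measured TCP pose, the force, the opening and the grip force at its end, in the units of the state.
- manip.get_state(): the state, without advancing time (a new reading comes with each control period).
- manip.get_image(name): name is "side" or "top" or "wrist"; returns a dict with "pixels" (400x640x3 uint8, blue, green, red), "depth" (400x640 float32, m along the optical axis (not along the pixel's ray), 0 where there is no reading), "fx", "fy", "cx", "cy" (pixels), "pose" (4x4, takes a point from camera to world coordinates). Camera axes: x right, y down, z forward; pixel columns grow to the right and rows downward; lengths in m; the calibration is good to about 2 mm. The wrist camera is an equidistant fisheye: a pixel r from the principal point sees the ray r / f radians off the axis. A picture is of the moment at which its call begins.
- manip.sign_off(): hands the job in; it is judged then, once.
The state is a dict: "clock": time; "qpos": joint angles; "qd": joint speeds; "effort": joint torques, N m; "position": TCP position; "ee_rot": TCP orientation; "contact_force": force on the tool from outside, world axes, zero at the start; "moment": the same for the moment, N m; "width": finger opening in m; "gripper_force": force on a finger pad.
Only numpy, scipy, OpenCV 4.12 (cv2) and the standard library are available. Lean on these libraries where they do the work, as an engineer would, in place of code of your own. Each camera call takes 0.05 s, during which the arm holds its last target. There are 200 camera calls.

## Working session

There is one attempt and no reset: what is moved stays moved. The work goes in short steps, Python scripts to look and compute and a shell command to move; the robot and the scene stay as the last step left them, time stands still between calls to the robot, and variables do not carry over. Pictures are saved under pics/ and viewed, at most 10 in all, crops included, and the job is handed in when it is done.

```bash
mkdir -p pics; ls; python3 - <<'E'
from rig import manip
import cv2,numpy as np
s=manip.get_state();print({k:np.round(v,3) for k,v in s.items()},manip.grip_point_offset)
for n in("top","side"):
    d=manip.get_image(n);cv2.imwrite(f"pics/{n}0.png",d["pixels"]);np.savez(f"{n}0.npz",**d)
    print(n,d["fx"],d["fy"],d["cx"],d["cy"],np.round(d["pose"],3).tolist())
E
```

```text
pics
{'clock': np.float64(0.0), 'qpos': array([ 1.132,  0.277,  1.506, -0.   ,  1.361, -0.121]), 'qd': array([-0.001,  0.   , -0.   ,  0.001, -0.   ,  0.   ]), 'effort': array([-2.0000e-03, -4.1677e+01, -2.4580e+01, -0.0000e+00,  1.1000e-02,
       -0.0000e+00]), 'position': array([0.179, 0.546, 0.23 ]), 'ee_rot': array([-0.   ,  0.158,  0.987, -0.001]), 'contact_force': array([-0.101,  0.862, -0.833]), 'moment': array([0.004, 0.006, 0.069]), 'gripper_force': np.float64(0.0), 'width': np.float64(0.085)} 0.0187
top 443.88893328624266 443.88893328624266 317.3211150109362 195.9525245388777 [[0.001, -0.99, 0.14, 0.41], [-1.0, -0.005, -0.028, -0.021], [0.028, -0.14, -0.99, 1.162], [0.0, 0.0, 0.0, 1.0]]
side 503.24031174039004 503.24031174039004 316.6884775784998 204.24318187054294 [[0.74, -0.492, 0.458, -0.01], [-0.672, -0.557, 0.488, -0.623], [0.015, -0.669, -0.743, 0.992], [0.0, 0.0, 0.0, 1.0]]
```

View pics/top0.png

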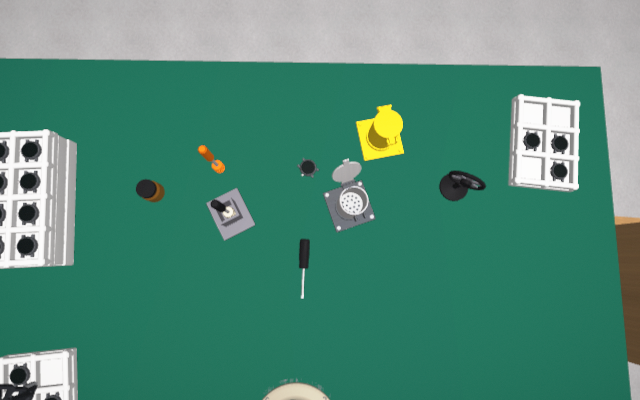

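View pics/side0.png

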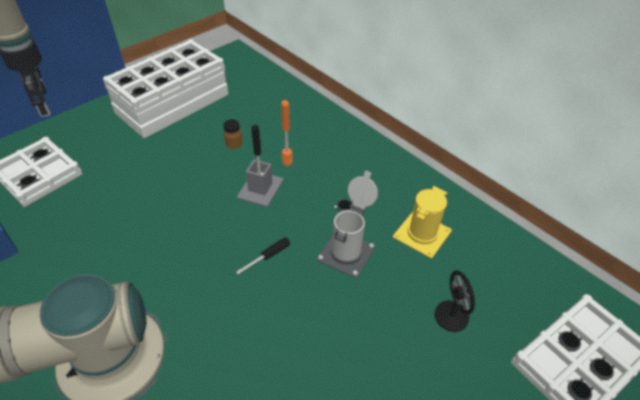

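The top view shows the stand at about (230,213) with the black brush handle at (217,205). The steel pot is at (351,203), its lid standing at (346,170), the watch at (308,168), the driver at (304,265), and the yellow pot and orange brush behind. The side view agrees: pot (348,235), stand (260,178), handle (256,138).

```bash
cat > h.py <<'E'
import numpy as np,cv2
from scipy.optimize import least_squares
def cloud(d,u0,u1,v0,v1):
    v,u=np.mgrid[v0:v1,u0:u1];z=d["depth"][v0:v1,u0:u1]
    P=np.stack([(u-d["cx"])/d["fx"]*z,(v-d["cy"])/d["fy"]*z,z],-1)
    P=P@d["pose"][:3,:3].T+d["pose"][:3,3]
    m=z>0
    return P[m],d["pixels"][v0:v1,u0:u1][m].astype(int)
def circ(P,r=None):
    f=lambda p:np.hypot(P[:,0]-p[0],P[:,1]-p[1])-(p[2] if r is None else r)
    return least_squares(f,[*P[:,:2].mean(0),.033],loss="soft_l1",f_scale=.002).x
E
python3 - <<'E'
from h import *
B={"top":dict(pot=(318,382,150,235),st=(200,260,183,245)),"side":dict(pot=(310,385,165,280),st=(232,278,120,208))}
for n in B:
    d=np.load(n+"0.npz")
    P,c=cloud(d,*B[n]["pot"]); 
    gray=(c.max(1)-c.min(1)<40)
    m=(abs(P[:,2]-.118)<.005)&gray
    Q=P[m];print(n,"rim",len(Q),circ(Q),Q.min(0),Q.max(0))
    L=P[(P[:,2]>.13)];print("lid",len(L),L.mean(0),L[:,2].max(),L[L[:,2].argmax()])
    C=L-L.mean(0);w,V=np.linalg.eigh(C.T@C);print("lid normal",V[:,0],np.sqrt(w/len(L)))
    pl=P[(P[:,2]<.012)&gray&(P[:,2]>.002)]; 
    if len(pl)>20:
        r=cv2.minAreaRect(pl[:,:2].astype(np.float32)*1000);print("plate",r)
    P,c=cloud(d,*B[n]["st"]);gray=(c.max(1)-c.min(1)<40)
    w_=P[(abs(P[:,2]-.08)<.004)&gray];
    if len(w_)>4: print("well",len(w_),cv2.minAreaRect(w_[:,:2].astype(np.float32)*1000))
    f=P[(abs(P[:,2]-.008)<.004)&gray];
    if len(f)>4: print("foot",len(f),cv2.minAreaRect(f[:,:2].astype(np.float32)*1000))
    hd=P[(P[:,2]>.095)];print("brush",len(hd))
    for a in np.arange(.1,.24,.02):
        q=hd[(hd[:,2]>a)&(hd[:,2]<a+.02)]
        if len(q):print(round(a,2),len(q),np.round(q.mean(0),4))
E
```

```text
top rim 203 [ 0.54947539 -0.1364653   0.033553  ] [ 0.50026744 -0.17152372  0.11338625] [ 0.59134026 -0.10245702  0.12299202]
lid 456 [ 0.60910085 -0.11576306  0.16860261] 0.21068305562436052 [ 0.62413431 -0.10893852  0.21068306]
lid normal [ 0.87359483  0.29662    -0.38580908] [0.00114757 0.01756849 0.021082  ]
plate ((577.5452270507812, -126.42340087890625), (173.4626007080078, 109.9009780883789), 19.478670120239258)
well 133 ((527.0443725585938, 172.11924743652344), (50.58426284790039, 49.74183654785156), 27.41828155517578)
foot 815 ((525.30322265625, 172.8072509765625), (110.96257781982422, 91.19821166992188), 27.467256546020508)
brush 132
0.1 1 [0.5243 0.1689 0.1039]
0.12 4 [0.523  0.167  0.1373]
0.14 15 [0.5237 0.164  0.1497]
0.16 16 [0.5224 0.1652 0.1694]
0.18 17 [0.5231 0.1651 0.1877]
0.2 68 [0.5258 0.1689 0.2149]
0.22 10 [0.528  0.1729 0.2205]
side rim 270 [ 0.54734966 -0.13817889  0.03401246] [ 0.49814409 -0.17299317  0.11308852] [ 0.59585047 -0.103532    0.12289414]
lid 726 [ 0.60682405 -0.11795246  0.16436724] 0.21004691259120523 [ 0.61952486 -0.11139827  0.21004691]
lid normal [ 0.87582355  0.30289458 -0.37574989] [0.00194104 0.01752139 0.02006375]
plate ((638.9779663085938, -81.16583251953125), (344.27081298828125, 129.0588836669922), 31.824487686157227)
well 119 ((566.3744506835938, 247.77163696289062), (246.2052459716797, 66.06294250488281), 61.25476837158203)
foot 485 ((552.4237670898438, 227.1411590576172), (263.806396484375, 113.32755279541016), 57.18980407714844)
brush 264
0.1 19 [0.5241 0.169  0.1096]
0.12 23 [0.5211 0.1656 0.1328]
0.14 49 [0.5215 0.1649 0.1493]
0.16 49 [0.5213 0.1645 0.1697]
0.18 52 [0.5214 0.165  0.1897]
0.2 67 [0.5222 0.1666 0.2114]
0.22 1 [0.5215 0.1707 0.2201]
```

```bash
python3 - <<'E'
from h import *
for n,b in(("top",(200,240,190,225)),("side",(245,270,120,165))):
    d=np.load(n+"0.npz");P,c=cloud(d,*b)
    P=P[(c.max(1)<70)&(P[:,2]>.13)&(P[:,2]<.206)]; cam=d["pose"][:3,3]
    def f(p):
        x=p[0]+p[2]*(P[:,2]-.17);y=p[1]+p[3]*(P[:,2]-.17)
        return np.r_[np.hypot(P[:,0]-x,P[:,1]-y)-.010,np.array(p[2:])*.002]
    print(n,len(P),least_squares(f,[.5265,.171,0,0],loss="soft_l1",f_scale=.002).x)
E
python3 -m pendant '[{"jaw":1,"tz":6,"tx":3,"ty":-3},{"jaw":1,"tz":7,"tx":34.7,"ty":-37.5},{"jaw":1,"tz":7,"tx":34.7,"ty":-37.5},{"jaw":1,"tz":7,"tx":34.7,"ty":-37.5},{"jaw":1,"tz":7,"tx":34.7,"ty":-37.5},{"jaw":1,"tz":7,"tx":34.7,"ty":-37.5},{"jaw":1,"tz":7,"tx":34.7,"ty":-37.5},{"jaw":1,"tz":7,"tx":34.7,"ty":-37.5},{"jaw":1,"tz":7,"tx":34.7,"ty":-37.5},{"jaw":1,"tz":7,"tx":34.7,"ty":-37.5}]' 40
```

```text
top 51 [5.27388565e-01 1.71631245e-01 3.58238855e-04 2.13751693e-03]
side 167 [ 0.52590615  0.17137223 -0.00371853 -0.00200834]invalid input at $[0]: expected keys jaw, tx, ty, tz, ax, ay, az
```

```bash

python3 -m pendant '[{"jaw":1,"tz":6,"tx":3,"ty":-3,"ax":0,"ay":0,"az":0},{"jaw":1,"tz":7,"tx":34.7,"ty":-37.5,"ax":0,"ay":0,"az":0},{"jaw":1,"tz":7,"tx":34.7,"ty":-37.5,"ax":0,"ay":0,"az":0},{"jaw":1,"tz":7,"tx":34.7,"ty":-37.5,"ax":0,"ay":0,"az":0},{"jaw":1,"tz":7,"tx":34.7,"ty":-37.5,"ax":0,"ay":0,"az":0},{"jaw":1,"tz":7,"tx":34.7,"ty":-37.5,"ax":0,"ay":0,"az":0},{"jaw":1,"tz":7,"tx":34.7,"ty":-37.5,"ax":0,"ay":0,"az":0},{"jaw":1,"tz":7,"tx":34.7,"ty":-37.5,"ax":0,"ay":0,"az":0},{"jaw":1,"tz":7,"tx":34.7,"ty":-37.5,"ax":0,"ay":0,"az":0},{"jaw":1,"tz":7,"tx":34.7,"ty":-37.5,"ax":0,"ay":0,"az":0}]' 40
```

```text
clock: 1.35
position: [0.5283, 0.169, 0.3004]
ee_rot: [-0.0, 0.16, 0.987, -0.0]
contact_force: [-0.2, -0.4, -0.6]
width: 0.085
gripper_force: 0.0
```

```bash

python3 -m pendant '[{"jaw":1,"tz":0,"tx":0,"ty":0,"ax":0,"ay":0,"az":0},{"jaw":1,"tz":-4,"tx":0,"ty":0,"ax":0,"ay":0,"az":0},{"jaw":1,"tz":-8,"tx":0,"ty":0,"ax":0,"ay":0,"az":0},{"jaw":1,"tz":-11,"tx":0,"ty":0,"ax":0,"ay":0,"az":0},{"jaw":1,"tz":-13.4,"tx":0,"ty":0,"ax":0,"ay":0,"az":0},{"jaw":1,"tz":-13.4,"tx":0,"ty":0,"ax":0,"ay":0,"az":0},{"jaw":1,"tz":-13.4,"tx":0,"ty":0,"ax":0,"ay":0,"az":0}]' 40
python3 - <<'E'
from rig import manip
import cv2
cv2.imwrite("pics/w1.png",manip.get_image("wrist")["pixels"])
E
```

```text
clock: 2.22
position: [0.5268, 0.1722, 0.1684]
ee_rot: [0.001, 0.158, 0.988, 0.0]
contact_force: [-0.3, 0.3, 0.5]
width: 0.0856
gripper_force: 0.0
```

View pics/w1.png

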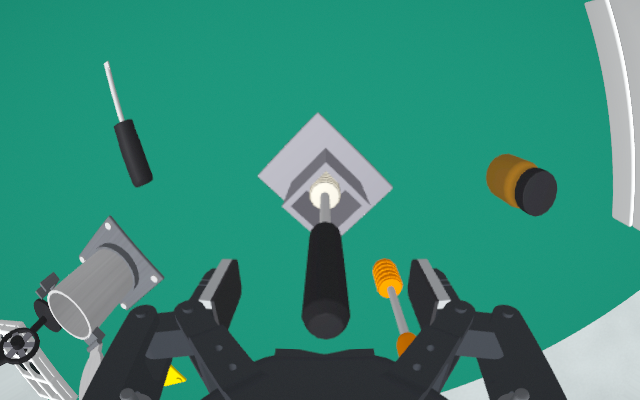

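The wrist view shows the black handle at (325,280), centred between the open fingers at (225,285) and (430,285). The orange brush is farther behind and clear. I'll close the gripper and take baseline readings.

```bash

python3 -m pendant '[{"jaw":-1,"tz":0,"tx":0,"ty":0,"ax":0,"ay":0,"az":0},{"jaw":-1,"tz":0,"tx":0,"ty":0,"ax":0,"ay":0,"az":0},{"jaw":-1,"tz":0,"tx":0,"ty":0,"ax":0,"ay":0,"az":0},{"jaw":-1,"tz":0,"tx":0,"ty":0,"ax":0,"ay":0,"az":0},{"jaw":-1,"tz":0,"tx":0,"ty":0,"ax":0,"ay":0,"az":0},{"jaw":-1,"tz":0,"tx":0,"ty":0,"ax":0,"ay":0,"az":0},{"jaw":-1,"tz":0,"tx":0,"ty":0,"ax":0,"ay":0,"az":0},{"jaw":-1,"tz":0,"tx":0,"ty":0,"ax":0,"ay":0,"az":0}]' 40
```

```text
clock: 3.28
position: [0.5268, 0.1713, 0.1674]
ee_rot: [0.0, 0.158, 0.987, 0.0]
contact_force: [0.2, -0.1, 0.1]
width: 0.019
gripper_force: 39.0
```

```bash

python3 -m pendant '[{"jaw":-1,"tz":4,"tx":0,"ty":0,"ax":0,"ay":0,"az":0},{"jaw":-1,"tz":9,"tx":0,"ty":0,"ax":0,"ay":0,"az":0},{"jaw":-1,"tz":14,"tx":0,"ty":0,"ax":0,"ay":0,"az":0},{"jaw":-1,"tz":16.5,"tx":0.2,"ty":-3,"ax":0,"ay":0,"az":0},{"jaw":-1,"tz":16.5,"tx":0.6,"ty":-8,"ax":0,"ay":0,"az":0},{"jaw":-1,"tz":16.5,"tx":1,"ty":-14,"ax":0,"ay":0,"az":0},{"jaw":-1,"tz":16.5,"tx":1.4,"ty":-20,"ax":0,"ay":0,"az":0},{"jaw":-1,"tz":16.5,"tx":1.8,"ty":-26,"ax":0,"ay":0,"az":0},{"jaw":-1,"tz":16.5,"tx":2.1,"ty":-29.5,"ax":0,"ay":0,"az":0},{"jaw":-1,"tz":16.5,"tx":2.2,"ty":-30.9,"ax":0,"ay":0,"az":0}]' 40
python3 -m pendant '[{"jaw":-1,"tz":0,"tx":0,"ty":0,"ax":0,"ay":0,"az":0},{"jaw":-1,"tz":0,"tx":0,"ty":0,"ax":0,"ay":0,"az":0},{"jaw":-1,"tz":0,"tx":0,"ty":0,"ax":0,"ay":0,"az":0},{"jaw":-1,"tz":0,"tx":0,"ty":0,"ax":0,"ay":0,"az":0}]' 40
python3 - <<'E'
from rig import manip
import cv2,numpy as np
ims=[]
for n in("top","side"):
    d=manip.get_image(n);np.savez(n+"1.npz",**d)
    b=(270,430,120,260) if n=="top" else (270,430,100,240)
    ims.append(cv2.resize(d["pixels"][b[2]:b[3],b[0]:b[1]],None,fx=2.5,fy=2.5))
cv2.imwrite("pics/c2.png",np.hstack(ims))
E
```

```text
clock: 4.53
position: [0.5484, -0.1397, 0.3316]
ee_rot: [-0.001, 0.16, 0.987, 0.0]
contact_force: [0.2, 0.4, -1.0]
width: 0.0191
gripper_force: 39.5
clock: 5.03
position: [0.5487, -0.1368, 0.3325]
ee_rot: [0.0, 0.158, 0.988, 0.0]
contact_force: [-0.4, -0.5, -1.0]
width: 0.019
gripper_force: 39.6
```

View pics/c2.png

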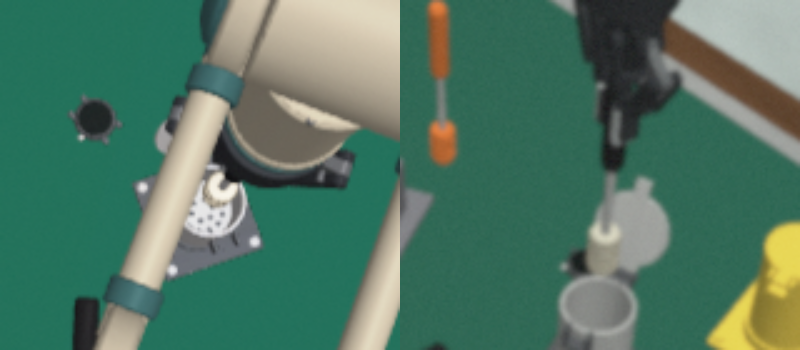

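The brush hangs upright over the pot: in the side crop the cream head is at (603,250), above the mouth at (598,300). I'll measure the head axis.

```bash
python3 - <<'E'
from h import *
d=np.load("side1.npz");P,c=cloud(d,338,366,185,215)
m=(np.hypot(P[:,0]-.5485,P[:,1]+.137)<.022)&(P[:,2]<.225)&(P[:,2]>.14)
P=P[m];print(len(P),P[:,2].min(),P[:,2].max())
Q=P[(P[:,2]>.17)&(P[:,2]<.205)];print(len(Q),circ(Q,.014)[:2])
d=np.load("side1.npz");P,c=cloud(d,310,385,165,280)
Q=P[(abs(P[:,2]-.118)<.005)&(np.hypot(P[:,0]-.5485,P[:,1]+.137)<.040)];print("rim side",circ(Q,.033)[:2])
E
```

```text
245 0.16864342323225578 0.22499921594976957
132 [ 0.5479528  -0.13721124]
rim side [ 0.54715574 -0.13849162]
```

```bash
python3 - <<'E'
from h import *
d=np.load("top0.npz");P,c=cloud(d,335,370,185,222)
Q=P[(np.hypot(P[:,0]-.5485,P[:,1]+.137)<.022)];print(np.percentile(Q[:,2],[5,25,50,75,95]),len(Q))
E
python3 -m pendant '[{"jaw":-1,"tz":-1.5,"tx":-0.1,"ty":-0.1,"ax":0,"ay":0,"az":0},{"jaw":-1,"tz":-3.5,"tx":-0.1,"ty":-0.1,"ax":0,"ay":0,"az":0},{"jaw":-1,"tz":-5.5,"tx":-0.1,"ty":-0.1,"ax":0,"ay":0,"az":0},{"jaw":-1,"tz":-7.5,"tx":-0.1,"ty":-0.1,"ax":0,"ay":0,"az":0},{"jaw":-1,"tz":-9.5,"tx":-0.1,"ty":-0.1,"ax":0,"ay":0,"az":0},{"jaw":-1,"tz":-10.5,"tx":-0.1,"ty":-0.1,"ax":0,"ay":0,"az":0},{"jaw":-1,"tz":-10.5,"tx":-0.1,"ty":-0.1,"ax":0,"ay":0,"az":0},{"jaw":-1,"tz":-10.5,"tx":-0.1,"ty":-0.1,"ax":0,"ay":0,"az":0}]' 40
```

```text
[0.04334657 0.04522435 0.0465679  0.04799822 0.04998095] 222
clock: 6.12
position: [0.5481, -0.139, 0.228]
ee_rot: [0.001, 0.158, 0.987, -0.0]
contact_force: [0.6, -1.1, -0.3]
width: 0.0188
gripper_force: 39.6
```

```bash

python3 -m pendant '[{"jaw":-1,"tz":-0.8,"tx":0,"ty":0,"ax":0,"ay":0,"az":0},{"jaw":-1,"tz":-1.6,"tx":0,"ty":0,"ax":0,"ay":0,"az":0},{"jaw":-1,"tz":-1.8,"tx":0,"ty":0,"ax":0,"ay":0,"az":0},{"jaw":-1,"tz":-1.8,"tx":0,"ty":0,"ax":0,"ay":0,"az":0},{"jaw":-1,"tz":-1.8,"tx":0,"ty":0,"ax":0,"ay":0,"az":0}]' 40
python3 -m pendant '[{"jaw":-1,"tz":-0.2,"tx":0,"ty":0,"ax":0,"ay":0,"az":0},{"jaw":-1,"tz":-0.4,"tx":0,"ty":0,"ax":0,"ay":0,"az":0},{"jaw":-1,"tz":-0.4,"tx":0,"ty":0,"ax":0,"ay":0,"az":0},{"jaw":-1,"tz":-0.4,"tx":0,"ty":0,"ax":0,"ay":0,"az":0}]' 40
python3 -m pendant '[{"jaw":-1,"tz":-0.2,"tx":0,"ty":0,"ax":0,"ay":0,"az":0},{"jaw":-1,"tz":-0.3,"tx":0,"ty":0,"ax":0,"ay":0,"az":0},{"jaw":-1,"tz":-0.3,"tx":0,"ty":0,"ax":0,"ay":0,"az":0},{"jaw":-1,"tz":-0.3,"tx":0,"ty":0,"ax":0,"ay":0,"az":0}]' 40
```

```text
clock: 6.75
position: [0.5479, -0.1388, 0.2095]
ee_rot: [0.0, 0.158, 0.987, 0.0]
contact_force: [-0.5, -0.4, -1.3]
width: 0.019
gripper_force: 39.6
clock: 7.25
position: [0.5479, -0.1388, 0.2055]
ee_rot: [0.0, 0.158, 0.987, 0.0]
contact_force: [-0.5, 0.2, -0.1]
width: 0.0188
gripper_force: 39.7
clock: 7.75
position: [0.5478, -0.1388, 0.2025]
ee_rot: [0.0, 0.158, 0.987, 0.0]
contact_force: [0.1, 0.0, 2.0]
width: 0.0189
gripper_force: 39.8
```

```bash

python3 -m pendant '[{"jaw":-1,"tz":-0.15,"tx":0,"ty":0,"ax":0,"ay":0,"az":0},{"jaw":-1,"tz":-0.3,"tx":0,"ty":0,"ax":0,"ay":0,"az":0},{"jaw":-1,"tz":-0.3,"tx":0,"ty":0,"ax":0,"ay":0,"az":0},{"jaw":-1,"tz":-0.3,"tx":0,"ty":0,"ax":0,"ay":0,"az":0}]' 40
```

```text
clock: 8.25
position: [0.5479, -0.1388, 0.1996]
ee_rot: [0.0, 0.158, 0.987, 0.0]
contact_force: [0.0, -0.5, 4.2]
width: 0.0188
gripper_force: 40.0
```

```bash

python3 -m pendant '[{"jaw":-1,"tz":1.5,"tx":0,"ty":0,"ax":0,"ay":0,"az":0},{"jaw":-1,"tz":3.5,"tx":0,"ty":0,"ax":0,"ay":0,"az":0},{"jaw":-1,"tz":5.5,"tx":0,"ty":0,"ax":0,"ay":0,"az":0},{"jaw":-1,"tz":7.2,"tx":0,"ty":0,"ax":0,"ay":0,"az":0},{"jaw":-1,"tz":8,"tx":0,"ty":0,"ax":0,"ay":0,"az":0},{"jaw":-1,"tz":8,"tx":0,"ty":0,"ax":0,"ay":0,"az":0},{"jaw":-1,"tz":8,"tx":0,"ty":0,"ax":0,"ay":0,"az":0},{"jaw":-1,"tz":8,"tx":0,"ty":0,"ax":0,"ay":0,"az":0}]' 40
python3 -m pendant '[{"jaw":-1,"tz":-2,"tx":0,"ty":0,"ax":0,"ay":0,"az":0},{"jaw":-1,"tz":-4,"tx":0,"ty":0,"ax":0,"ay":0,"az":0},{"jaw":-1,"tz":-6,"tx":0,"ty":0,"ax":0,"ay":0,"az":0},{"jaw":-1,"tz":-7,"tx":0,"ty":0,"ax":0,"ay":0,"az":0},{"jaw":-1,"tz":-7.3,"tx":0,"ty":0,"ax":0,"ay":0,"az":0},{"jaw":-1,"tz":-7.6,"tx":0,"ty":0,"ax":0,"ay":0,"az":0},{"jaw":-1,"tz":-7.8,"tx":0,"ty":0,"ax":0,"ay":0,"az":0},{"jaw":-1,"tz":-8,"tx":0,"ty":0,"ax":0,"ay":0,"az":0},{"jaw":-1,"tz":-8,"tx":0,"ty":0,"ax":0,"ay":0,"az":0},{"jaw":-1,"tz":-8,"tx":0,"ty":0,"ax":0,"ay":0,"az":0}]' 40
```

```text
clock: 9.25
position: [0.5473, -0.1386, 0.2785]
ee_rot: [-0.001, 0.158, 0.987, 0.0]
contact_force: [0.5, -0.8, -1.2]
width: 0.0192
gripper_force: 39.6
clock: 10.5
position: [0.5479, -0.1388, 0.1998]
ee_rot: [0.0, 0.158, 0.987, -0.0]
contact_force: [-1.1, 0.8, 3.5]
width: 0.0188
gripper_force: 40.1
```

```bash

python3 -m pendant '[{"jaw":-1,"tz":1.5,"tx":0,"ty":0,"ax":0,"ay":0,"az":0},{"jaw":-1,"tz":3.5,"tx":0,"ty":0,"ax":0,"ay":0,"az":0},{"jaw":-1,"tz":5.5,"tx":0,"ty":0,"ax":0,"ay":0,"az":0},{"jaw":-1,"tz":7.2,"tx":0,"ty":0,"ax":0,"ay":0,"az":0},{"jaw":-1,"tz":8,"tx":0,"ty":0,"ax":0,"ay":0,"az":0},{"jaw":-1,"tz":8,"tx":0,"ty":0,"ax":0,"ay":0,"az":0},{"jaw":-1,"tz":8,"tx":0,"ty":0,"ax":0,"ay":0,"az":0},{"jaw":-1,"tz":8,"tx":0,"ty":0,"ax":0,"ay":0,"az":0}]' 40
python3 -m pendant '[{"jaw":-1,"tz":-2,"tx":0,"ty":0,"ax":0,"ay":0,"az":0},{"jaw":-1,"tz":-4,"tx":0,"ty":0,"ax":0,"ay":0,"az":0},{"jaw":-1,"tz":-6,"tx":0,"ty":0,"ax":0,"ay":0,"az":0},{"jaw":-1,"tz":-7,"tx":0,"ty":0,"ax":0,"ay":0,"az":0},{"jaw":-1,"tz":-7.3,"tx":0,"ty":0,"ax":0,"ay":0,"az":0},{"jaw":-1,"tz":-7.6,"tx":0,"ty":0,"ax":0,"ay":0,"az":0},{"jaw":-1,"tz":-7.8,"tx":0,"ty":0,"ax":0,"ay":0,"az":0},{"jaw":-1,"tz":-8,"tx":0,"ty":0,"ax":0,"ay":0,"az":0},{"jaw":-1,"tz":-8,"tx":0,"ty":0,"ax":0,"ay":0,"az":0},{"jaw":-1,"tz":-8,"tx":0,"ty":0,"ax":0,"ay":0,"az":0}]' 40
```

```text
clock: 11.5
position: [0.5473, -0.1386, 0.2785]
ee_rot: [-0.001, 0.158, 0.987, 0.0]
contact_force: [0.3, -0.7, -0.5]
width: 0.0192
gripper_force: 39.7
clock: 12.75
position: [0.5479, -0.1388, 0.1998]
ee_rot: [0.0, 0.158, 0.987, -0.0]
contact_force: [-1.4, 1.9, 4.6]
width: 0.0191
gripper_force: 40.1
```

```bash

python3 -m pendant '[{"jaw":-1,"tz":2,"tx":0,"ty":0,"ax":0,"ay":0,"az":0},{"jaw":-1,"tz":5,"tx":0,"ty":0,"ax":0,"ay":0,"az":0},{"jaw":-1,"tz":9,"tx":0,"ty":0,"ax":0,"ay":0,"az":0},{"jaw":-1,"tz":13,"tx":0,"ty":0,"ax":0,"ay":0,"az":0},{"jaw":-1,"tz":14,"tx":0,"ty":0,"ax":0,"ay":0,"az":0},{"jaw":-1,"tz":14,"tx":-0.3,"ty":4,"ax":0,"ay":0,"az":0},{"jaw":-1,"tz":14,"tx":-0.6,"ty":9,"ax":0,"ay":0,"az":0},{"jaw":-1,"tz":14,"tx":-1,"ty":15,"ax":0,"ay":0,"az":0},{"jaw":-1,"tz":14,"tx":-1.4,"ty":21,"ax":0,"ay":0,"az":0},{"jaw":-1,"tz":14,"tx":-2.1,"ty":27,"ax":0,"ay":0,"az":0}]' 40
python3 -m pendant '[{"jaw":-1,"tz":0,"tx":0,"ty":3,"ax":0,"ay":0,"az":0},{"jaw":-1,"tz":0,"tx":0,"ty":4.1,"ax":0,"ay":0,"az":0},{"jaw":-1,"tz":0,"tx":0,"ty":4.1,"ax":0,"ay":0,"az":0},{"jaw":-1,"tz":0,"tx":0,"ty":4.1,"ax":0,"ay":0,"az":0},{"jaw":-1,"tz":0,"tx":0,"ty":4.1,"ax":0,"ay":0,"az":0}]' 40
python3 - <<'E'
from rig import manip
from h import *
d=manip.get_image("side");P,c=cloud(d,235,285,90,190)
m=(np.hypot(P[:,0]-.5265,P[:,1]-.172)<.022)&(P[:,2]<.24)&(P[:,2]>.16)
P=P[m];print(len(P),P[:,2].min());Q=P[(P[:,2]>.185)&(P[:,2]<.215)];print(len(Q),circ(Q,.014)[:2])
E
```

```text
clock: 14.0
position: [0.5262, 0.1329, 0.3373]
ee_rot: [-0.001, 0.158, 0.987, -0.0]
contact_force: [0.8, -0.4, -0.4]
width: 0.0189
gripper_force: 39.8
clock: 14.62
position: [0.5269, 0.1709, 0.3393]
ee_rot: [0.0, 0.159, 0.987, -0.0]
contact_force: [0.1, 0.2, -1.0]
width: 0.0194
gripper_force: 39.8
219 0.17723406819248844
108 [0.52544422 0.17082955]
```

```bash

python3 -m pendant '[{"jaw":-1,"tz":-3,"tx":0,"ty":0.1,"ax":0,"ay":0,"az":0},{"jaw":-1,"tz":-6,"tx":0,"ty":0.1,"ax":0,"ay":0,"az":0},{"jaw":-1,"tz":-9,"tx":0,"ty":0.1,"ax":0,"ay":0,"az":0},{"jaw":-1,"tz":-12,"tx":0,"ty":0.1,"ax":0,"ay":0,"az":0},{"jaw":-1,"tz":-14.5,"tx":0,"ty":0.1,"ax":0,"ay":0,"az":0},{"jaw":-1,"tz":-16.2,"tx":0,"ty":0.1,"ax":0,"ay":0,"az":0},{"jaw":-1,"tz":-17,"tx":0,"ty":0.1,"ax":0,"ay":0,"az":0},{"jaw":-1,"tz":-17.1,"tx":0,"ty":0.1,"ax":0,"ay":0,"az":0},{"jaw":-1,"tz":-17.1,"tx":0,"ty":0.1,"ax":0,"ay":0,"az":0},{"jaw":-1,"tz":-17.1,"tx":0,"ty":0.1,"ax":0,"ay":0,"az":0}]' 40
```

```text
clock: 15.92
position: [0.5272, 0.1733, 0.1691]
ee_rot: [0.001, 0.158, 0.987, 0.0]
contact_force: [0.8, 0.2, -1.6]
width: 0.0191
gripper_force: 39.7
```

```bash

python3 -m pendant '[{"jaw":-1,"tz":-0.1,"tx":0,"ty":0,"ax":0,"ay":0,"az":0},{"jaw":-1,"tz":-0.2,"tx":0,"ty":0,"ax":0,"ay":0,"az":0},{"jaw":-1,"tz":-0.2,"tx":0,"ty":0,"ax":0,"ay":0,"az":0},{"jaw":-1,"tz":-0.2,"tx":0,"ty":0,"ax":0,"ay":0,"az":0}]' 40
```

```text
clock: 16.42
position: [0.527, 0.1734, 0.1666]
ee_rot: [0.0, 0.158, 0.987, 0.0]
contact_force: [1.2, 0.3, 1.0]
width: 0.0191
gripper_force: 39.9
```

```bash

python3 -m pendant '[{"jaw":-0.4,"tz":0.1,"tx":0,"ty":0,"ax":0,"ay":0,"az":0},{"jaw":-0.2,"tz":0.1,"tx":0,"ty":0,"ax":0,"ay":0,"az":0},{"jaw":0.4,"tz":0.1,"tx":0,"ty":0,"ax":0,"ay":0,"az":0},{"jaw":1,"tz":0.1,"tx":0,"ty":0,"ax":0,"ay":0,"az":0},{"jaw":1,"tz":0.1,"tx":0,"ty":0,"ax":0,"ay":0,"az":0},{"jaw":1,"tz":0.1,"tx":0,"ty":0,"ax":0,"ay":0,"az":0},{"jaw":1,"tz":0.1,"tx":0,"ty":0,"ax":0,"ay":0,"az":0}]' 40
python3 - <<'E'
from rig import manip
import cv2
cv2.imwrite("pics/w3.png",manip.get_image("wrist")["pixels"])
E
```

```text
clock: 17.3
position: [0.5267, 0.1732, 0.1673]
ee_rot: [-0.0, 0.158, 0.987, 0.0]
contact_force: [-0.4, 0.7, 0.6]
width: 0.0856
gripper_force: 0.0
```

View pics/w3.png

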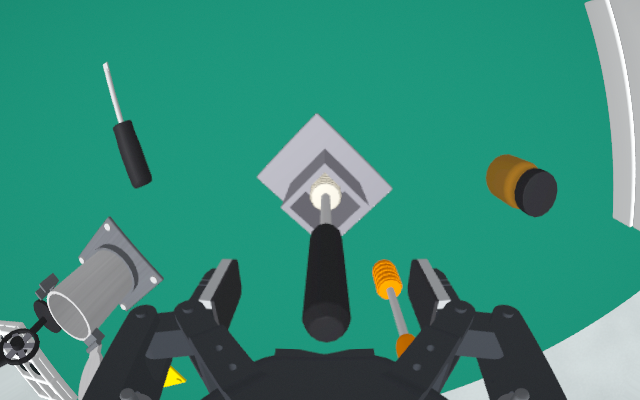

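The wrist view shows the brush upright and free in its stand, handle at (325,280), between the open fingers. Next I'll retract upward, shut the fingers, and move behind the lid while turning the tool into line with the pot.

```bash

python3 -m pendant '[{"jaw":1,"tz":3,"tx":0,"ty":0,"ax":0,"ay":0,"az":0},{"jaw":1,"tz":8,"tx":0,"ty":0,"ax":0,"ay":0,"az":0},{"jaw":1,"tz":13.3,"tx":0,"ty":0,"ax":0,"ay":0,"az":0},{"jaw":-1,"tz":13.3,"tx":2,"ty":-4,"ax":0,"ay":0,"az":5},{"jaw":-1,"tz":13.3,"tx":4.5,"ty":-9.5,"ax":0,"ay":0,"az":13},{"jaw":-1,"tz":13.3,"tx":7,"ty":-15,"ax":0,"ay":0,"az":21},{"jaw":-1,"tz":13.3,"tx":9.5,"ty":-20,"ax":0,"ay":0,"az":29},{"jaw":-1,"tz":13.3,"tx":12,"ty":-25,"ax":0,"ay":0,"az":37},{"jaw":-1,"tz":13.3,"tx":13,"ty":-27.3,"ax":0,"ay":0,"az":37},{"jaw":-1,"tz":13.3,"tx":13,"ty":-27.3,"ax":0,"ay":0,"az":37}]' 40
python3 -m pendant '[{"jaw":-1,"tz":0,"tx":0,"ty":0,"ax":0,"ay":0,"az":0},{"jaw":-1,"tz":0,"tx":0,"ty":0,"ax":0,"ay":0,"az":0},{"jaw":-1,"tz":-4,"tx":0,"ty":0,"ax":0,"ay":0,"az":0},{"jaw":-1,"tz":-8,"tx":0,"ty":0,"ax":0,"ay":0,"az":0},{"jaw":-1,"tz":-11.4,"tx":0,"ty":0,"ax":0,"ay":0,"az":0},{"jaw":-1,"tz":-11.4,"tx":0,"ty":0,"ax":0,"ay":0,"az":0},{"jaw":-1,"tz":-11.4,"tx":0,"ty":0,"ax":0,"ay":0,"az":0},{"jaw":-1,"tz":-11.4,"tx":0,"ty":0,"ax":0,"ay":0,"az":0}]' 40
python3 - <<'E'
from rig import manip
from h import *
d=manip.get_image("side");cv2.imwrite("pics/s4.png",cv2.resize(d["pixels"][80:300,220:480],None,fx=2.5,fy=2.5))
print(manip.get_state()["qpos"].round(2))
E
```

```text
clock: 18.6
position: [0.6568, -0.1009, 0.2995]
ee_rot: [-0.001, -0.162, 0.987, 0.001]
contact_force: [-0.2, -0.8, -0.6]
width: 0.0001
gripper_force: 0.0
clock: 19.6
position: [0.6579, -0.0997, 0.1887]
ee_rot: [0.002, -0.163, 0.987, -0.001]
contact_force: [-0.2, 0.5, 0.6]
width: 0.0002
gripper_force: 0.0
[-0.26  0.43  1.37  0.    1.34 -2.15]
```

View pics/s4.png

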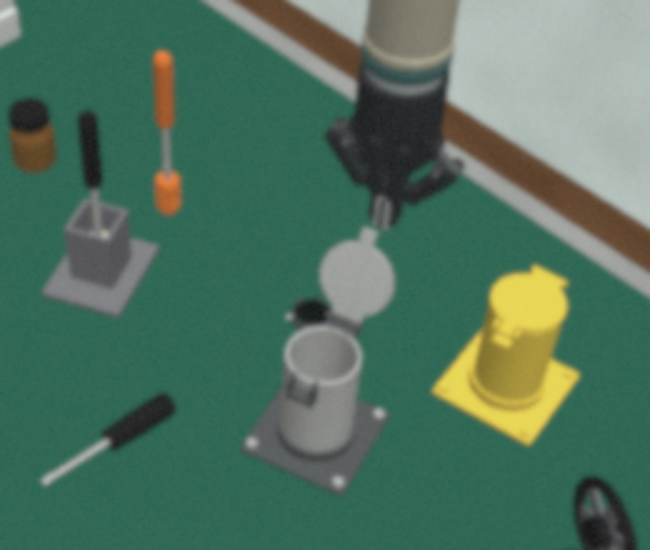

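The side crop shows the shut fingertips at (383,210), just behind the tongue at (368,238). The brush is in its stand and everything else is undisturbed. Now I'll push the lid over along its arc.

```bash

python3 -m pendant '[{"jaw":-1,"tz":0,"tx":-1.42,"ty":-0.49,"ax":0,"ay":0,"az":0},{"jaw":-1,"tz":0,"tx":-2.4,"ty":-0.8,"ax":0,"ay":0,"az":0},{"jaw":-1,"tz":0,"tx":-3.3,"ty":-1.15,"ax":0,"ay":0,"az":0},{"jaw":-1,"tz":0,"tx":-4.35,"ty":-1.5,"ax":0,"ay":0,"az":0},{"jaw":-1,"tz":0,"tx":-5.44,"ty":-1.87,"ax":0,"ay":0,"az":0},{"jaw":-1,"tz":0,"tx":-6.5,"ty":-2.24,"ax":0,"ay":0,"az":0},{"jaw":-1,"tz":-0.3,"tx":-7.56,"ty":-2.6,"ax":0,"ay":0,"az":0},{"jaw":-1,"tz":-0.75,"tx":-8.54,"ty":-2.94,"ax":0,"ay":0,"az":0},{"jaw":-1,"tz":-1.35,"tx":-9.45,"ty":-3.26,"ax":0,"ay":0,"az":0},{"jaw":-1,"tz":-1.35,"tx":-9.45,"ty":-3.26,"ax":0,"ay":0,"az":0}]' 40
```

```text
clock: 20.9
position: [0.5605, -0.1324, 0.1719]
ee_rot: [-0.001, -0.163, 0.987, 0.001]
contact_force: [0.5, 1.1, 1.0]
width: 0.0
gripper_force: 0.0
```

```bash

python3 -m pendant '[{"jaw":-1,"tz":-0.77,"tx":-0.8,"ty":-0.27,"ax":0,"ay":0,"az":0},{"jaw":-1,"tz":-1.67,"tx":-1.43,"ty":-0.5,"ax":0,"ay":0,"az":0},{"jaw":-1,"tz":-2.68,"tx":-1.92,"ty":-0.66,"ax":0,"ay":0,"az":0},{"jaw":-1,"tz":-3.7,"tx":-2.24,"ty":-0.77,"ax":0,"ay":0,"az":0},{"jaw":-1,"tz":-4.4,"tx":-2.35,"ty":-0.8,"ax":0,"ay":0,"az":0},{"jaw":-1,"tz":-4.7,"tx":-2.35,"ty":-0.8,"ax":0,"ay":0,"az":0},{"jaw":-1,"tz":-4.7,"tx":-2.35,"ty":-0.8,"ax":0,"ay":0,"az":0},{"jaw":-1,"tz":-4.7,"tx":-2.35,"ty":-0.8,"ax":0,"ay":0,"az":0}]' 40
```

```text
clock: 21.9
position: [0.5378, -0.1404, 0.1269]
ee_rot: [-0.001, -0.163, 0.987, 0.0]
contact_force: [-3.7, 0.0, 9.9]
width: 0.0004
gripper_force: 4.8
```

```bash

python3 -m pendant '[{"jaw":-1,"tz":-0.15,"tx":0,"ty":0,"ax":0,"ay":0,"az":0},{"jaw":-1,"tz":-0.3,"tx":0,"ty":0,"ax":0,"ay":0,"az":0},{"jaw":-1,"tz":-0.3,"tx":0,"ty":0,"ax":0,"ay":0,"az":0},{"jaw":-1,"tz":-0.3,"tx":0,"ty":0,"ax":0,"ay":0,"az":0}]' 40
```

```text
clock: 22.4
position: [0.5378, -0.1404, 0.1267]
ee_rot: [-0.0, -0.164, 0.987, -0.001]
contact_force: [-7.8, 1.4, 25.0]
width: -0.0002
gripper_force: 12.3
```

```bash

python3 -m pendant '[{"jaw":-1,"tz":1,"tx":0,"ty":0,"ax":0,"ay":0,"az":0},{"jaw":-1,"tz":5,"tx":0,"ty":0,"ax":0,"ay":0,"az":0},{"jaw":-1,"tz":10,"tx":0,"ty":0,"ax":0,"ay":0,"az":0},{"jaw":-1,"tz":16,"tx":0,"ty":4,"ax":0,"ay":0,"az":0},{"jaw":-1,"tz":20,"tx":-5,"ty":10,"ax":0,"ay":0,"az":0},{"jaw":-1,"tz":20,"tx":-10,"ty":15,"ax":0,"ay":0,"az":0},{"jaw":-1,"tz":20,"tx":-15,"ty":20,"ax":0,"ay":0,"az":0},{"jaw":-1,"tz":20,"tx":-15,"ty":24,"ax":0,"ay":0,"az":0},{"jaw":-1,"tz":20,"tx":-15,"ty":24,"ax":0,"ay":0,"az":0},{"jaw":-1,"tz":20,"tx":-15,"ty":24,"ax":0,"ay":0,"az":0}]' 40
python3 - <<'E'
from rig import manip
from h import *
ims=[]
for n in("top","side"):
    d=manip.get_image(n);b=(310,385,150,235) if n=="top" else (310,385,165,280)
    P,c=cloud(d,*b);P=P[(P[:,2]>.112)&(P[:,2]<.24)&(np.hypot(P[:,0]-.548,P[:,1]+.1375)<.055)]
    s=(P[:,:2]-[.548,-.1375])@[.946,.326]
    print(n,len(P),P[:,2].max(),np.polyfit(s,P[:,2],1))
    for a in(-.05,-.035,-.02,0,.02): 
        q=P[(s>a)&(s<a+.015),2]; print(a,len(q),np.median(q) if len(q) else None)
    b=(200,420,120,320) if n=="top" else (220,440,100,300)
    ims.append(cv2.resize(d["pixels"][b[2]:b[3],b[0]:b[1]],None,fx=1.8,fy=1.8))
cv2.imwrite("pics/c5.png",np.hstack(ims))
E
```

```text
clock: 23.65
position: [0.388, 0.1006, 0.3228]
ee_rot: [0.0, -0.165, 0.986, 0.0]
contact_force: [0.0, 0.7, -0.1]
width: 0.0004
gripper_force: 0.0
top 855 0.13354351685174914 [0.00838463 0.12735265]
-0.05 64 0.12761494237536386
-0.035 111 0.127396427454759
-0.02 176 0.12741597464072962
0 187 0.1278793715011053
0.02 120 0.12772934580538198
side 803 0.13106534660316826 [0.03225549 0.12504508]
-0.05 72 0.12496009448777157
-0.035 159 0.12489496756239193
-0.02 166 0.12572613065654076
0 158 0.12595382456847848
0.02 91 0.12590167420613496
```

View pics/c5.png

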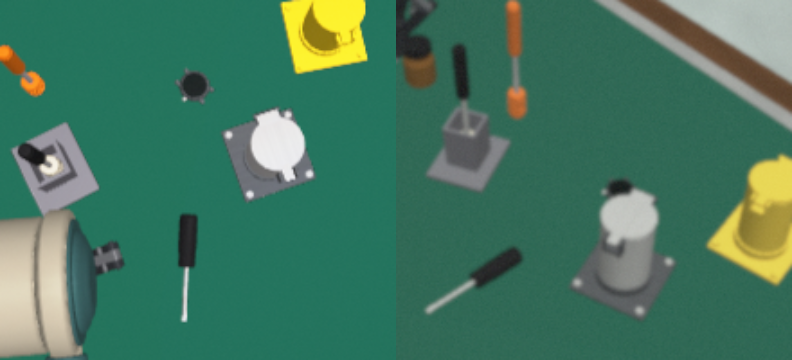

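The pictures show the lid flat and shut with its tongue in the catch (top crop, tongue at (290,172)). The brush is upright in its stand at (40,160), the bystanders have not moved, and the arm is clear.

```bash
python3 -c "
from rig import manip
print(manip.sign_off())"
```

```text
the job is handed in; nothing more can be done
None
```

The job is handed in at about 24 s: three presses of about 5 N each on the sieve floor, the brush back in its stand bristles down, the lid shut with its tongue in the catch, and the watch, screwdriver, jar and fan never touched.

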